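# Feed clamping washers through the gate of a feed tray

### The job

Load the washer feed tray: with the fingertips, push the three loose washers over the green tray's bed and through the gap in its fence, one at a time, so that each drops down through the slot behind the fence before the next follows. Only push them: do not pick up or lift a washer over the fence. Leave the hexagonal coupling nut, the bolt and the things on the table where they are.

Things in the scene. Friction and masses are not known exactly. Their poses are not given: they have to be found in the camera images.
- tray: Green steel feed tray fixed to the table, 320 x 280 mm, flat bed 75 mm above the table. Origin on the table under the bed; +x is the push direction (to fence and slot, roughly away from the robot), y left, z up. Bed: x -170 to the slot edge at +68 mm, y -140 to +140 mm. A rim 6 mm high, 5 mm wide stands inside its back and side edges.
- bed (a point): Point on the bed's top face, 75 mm above the tray's origin; axes as the tray's. The three washers and the nut start in a 2 x 2 pattern either side of an empty middle lane: centres 60 to 72 mm left or right of y = 0, at x about -8 or -88 mm. Which of them stands where varies.
- gate (a point): Centre of the gate, a 56 mm wide gap in the fence, at bed height; axes as the tray's. The aluminium fence is 20 mm high above the bed, 6 mm thick (tray x +60 to +66 mm) and runs across the whole width of the tray except for the gate at y = 0.
- slot (a point): Centre of the slot's mouth, at bed height; axes as the tray's. The slot is a rectangular opening behind the gate, 66 mm in x (its near edge 2 mm behind the fence) by 60 mm in y, over a collecting bin whose floor lies 71 mm below the bed and which reaches 30 to 50 mm out of sight under the bed around the slot. A washer tips in by itself once its centre is past the near edge.
- washer_1_center (a point): Centre of a loose flat steel clamping washer: outside diameter 44 mm, bore 17 mm, 8 mm thick, about 80 g, lying flat on the bed (its centre 4 mm above the bed). z is its axis. The three washers are alike.
- washer_2_center (a point): Centre of a loose flat steel clamping washer: outside diameter 44 mm, bore 17 mm, 8 mm thick, about 80 g, lying flat on the bed (its centre 4 mm above the bed). z is its axis. The three washers are alike.
- washer_3_center (a point): Centre of a loose flat steel clamping washer: outside diameter 44 mm, bore 17 mm, 8 mm thick, about 80 g, lying flat on the bed (its centre 4 mm above the bed). z is its axis. The three washers are alike.
- coupling_nut: Bystander on the bed among the washers: a hexagonal steel coupling nut standing upright, 24 mm across flats, 48 mm tall, loose. Origin: centre of its underside. Leave it standing in place.
- bolt: Bystander on the tray behind the fence, beside the slot: a steel bolt standing on its hexagonal head, 24 mm wide, 50 mm tall, loose. Origin: centre of its underside. Leave it in place.
- spray_can: Bystander on the table: upright can, 66 mm diameter, 190 mm tall. Origin: centre of its underside.
- hammer: Bystander on the table: hammer lying flat, about 300 mm long, handle towards its -x.
- brush: Bystander on the table: hand brush lying flat, handle towards its -x.
- magnet_square: Bystander on the table: red L-shaped welding magnet, 100 mm legs, 30 mm tall.
- tube_offcut: Bystander on the table: offcut of 40 mm square steel tube, 110 mm long, lying.
There are look-alikes about, which are no part of the job. What is shaped like the part that bears washer_3_center but orange or purple is not meant.

How it is judged:
By the outcome, as a careful person would: the job done as asked, in the order asked, and still so for the second after the job is handed in, with the robot touching nothing.
It also fails if it takes over 67 s, if anything falls off the work surface, if the arm or the gripper's body presses on something with over 40 N, if the wrist force passes 120 N, or if a joint passes its speed limit or range.

### The arm

A 7-joint arm with a two-finger parallel gripper is mounted at the origin on the work surface. World frame = base frame: x ahead of the robot, y to its left, z up, the work surface at z = 0. Lengths are in m, angles in rad, forces in N, time in s.
With the tool pointing down it reaches from about 0.425 to 0.875 m from the base axis. Payload 4.7 kg.
Tool frame: the origin (TCP) lies midway between the tips of the shut fingers; the grasp point (between the pads) lies 19 mm behind it; x points along the fingers, y is the direction in which the jaws open and shut, and the axes are right-handed (so a half turn about x gives the same grasp; the last joint's range is limited). The gripper opens to 87 mm and grips with 3 to 60 N. Pads are 19 mm wide; open, the fingers measure 117 mm over their backs; the gripper's body (75 mm by 190 mm) begins 51 mm behind the grasp point.
Start: joints at [1.357, 0.321, -0.07, 1.45, 0.023, 1.371, -0.057], TCP at [0.147, -0.633, 0.223] pointing down, gripper open.
Joint ranges: [-2.86, 2.86], [-0.3, 2.09], [-1.38, 1.24], [0.06, 2.45], [-1.56, 4.7], [0.09, 2.05], [-2.69, 2.69]. Speed limits (rad/s): [2.57, 2.57, 3.14, 3.14, 3.14, 3.14, 3.14].

### API

Orientations are given as a unit quaternion [x, y, z, w].
In Python, from bench import env gives the robot as it stands.
- The arm moves only by the tool step_arm, never from a script. Its argument "commands" is a list of rows, each an object with "jaw": the gripper command: -1 is shut, 1 is fully open, values between are in proportion; "xyz": the shift along the tool's x, y, z in cm, a list of three; "rotation": the turn, a rotation vector about the tool's x, y, z in degrees, a list of three. In form: [{"jaw": jaw, "xyz": [dx, dy, dz], "rotation": [ax, ay, az]}, ...]. A call has 1 to 20 rows; each row is the pose to reach, as a shift and turn from the pose commanded when the call began, along the tool's axes at that moment; what a row does not reach only later rows make up. A row lasts 1/12 s, in which the tool goes at most 41.7 mm and 7.16 degrees, less where a joint would pass 70% of its speed; a pose out of reach is approached as far as the arm can. A call with a gripper value outside its range is refused whole. The fingers move at their own pace and stop on an object; "force" is the grip in N (left out, the last holds). Time passes only in rows, so rows that repeat a pose let the fingers close. It gives the time, the measured TCP pose, the force and the opening at its end, in the units of the state.
- env.observe(): the state, without advancing time (a new reading comes with each control period).
- env.get_image(name): name is "scene" or "top" or "wrist"; returns the picture (480x640x3 uint8, red, green, blue); there is no depth.
- env.camera_info(name): a dict with "vertical_fov" (degrees; the focal length in pixels is half the picture's height over the tangent of half this angle, whatever the lens; pixels are square), "cx", "cy" (the principal point, pixels), "R" (3x3) and "t" (3): a world point X has camera coordinates R X + t. Camera axes: x right, y down, z forward; pixel columns grow to the right and rows downward; lengths in m; the calibration is good to about 2 mm. The wrist camera is an equidistant fisheye: a pixel r from the principal point sees the ray r / f radians off the axis. A picture is of the moment at which its call begins: read the wrist's pose just before it. camera_info takes no time and is no camera call; for the wrist camera it gives the pose at the moment of the call.
- env.hand_in(): hands the job in, once; it reports no verdict.
The state is a dict: "clock": time; "joint_positions": joint angles; "dq": joint speeds; "joint_efforts": joint torques, N m; "eef_pos": TCP position; "orientation": TCP orientation; "force": force on the tool from outside, world axes, zero at the start; "ft_torque": the same for the moment, N m; "grip_width": opening from 0.0 (shut) to 1.0 (fully open).
Only numpy, scipy, OpenCV 4.12 (cv2) and the standard library are available. Lean on these libraries where they do the work, as an engineer would, in place of code of your own. Each camera call takes 0.05 s, during which the arm holds its last target. There are 200 camera calls.

## Working session

There is one attempt and no reset: what is moved stays moved. The work goes in short steps, Python scripts to look and compute and a tool call to move; the robot and the scene stay as the last step left them, time stands still between calls to the robot, and variables do not carry over. Pictures are saved under pics/ and viewed, about 8 in all and at most 12, crops included, and the job is handed in when it is done.

Besides the shell and the picture viewer there is one more tool, called after ">>>" as a command line: name --argument value ..., lists and objects as JSON in quotes. step_arm: Moves the arm, as the interface text tells. Its arguments: {"type":"object","properties":{"commands":{"type":"array","items":{"type":"object","properties":{"jaw":{"type":"number"},"xyz":{"type":"array","items":{"type":"number"}},"rotation":{"type":"array","items":{"type":"number"}}}}},"force":{"type":"number"}},"required":["commands"]}

```bash
mkdir -p pics; ls
python3 - <<'E'
from bench import env
import cv2,numpy as np
o=env.observe()
for k,v in o.items(): print(k,np.round(v,3))
for n in("scene","top"):
    im=env.get_image(n); cv2.imwrite(f"pics/{n}0.png",im[...,::-1]); c=env.camera_info(n); print(n,c)
E
```

```text
pics
clock 0.0
joint_positions [ 1.357  0.322 -0.07   1.452  0.023  1.371 -0.057]
dq [-0.003 -0.    -0.001  0.002  0.    -0.003 -0.001]
joint_efforts [-1.0000e-03 -4.9129e+01 -4.0400e-01 -3.1253e+01 -6.4000e-02  4.4000e-02
  0.0000e+00]
eef_pos [ 0.147 -0.633  0.221]
orientation [-0.702 -0.081  0.703 -0.08 ]
force [0.535 0.101 0.307]
ft_torque [0.028 0.052 0.019]
grip_width 1.001
scene {'vertical_fov': 45.815700340399616, 'cx': 318.4149427818321, 'cy': 242.77577010330924, 'R': array([[-0.65458568,  0.75598159, -0.0030699 ],
       [ 0.40803877,  0.34988632, -0.84325792],
       [-0.63641335, -0.5532372 , -0.53750037]]), 't': array([ 0.31572276, -0.14643698,  1.86585828])}
top {'vertical_fov': 54.05648399345199, 'cx': 326.9057752885064, 'cy': 240.14591471795782, 'R': array([[-0.02475991, -0.99966763, -0.00718116],
       [-0.98991413,  0.02551937, -0.13935125],
       [ 0.13948819,  0.00365841, -0.99021698]]), 't': array([0.05373796, 0.51298938, 1.09974024])}
```

View pics/top0.png

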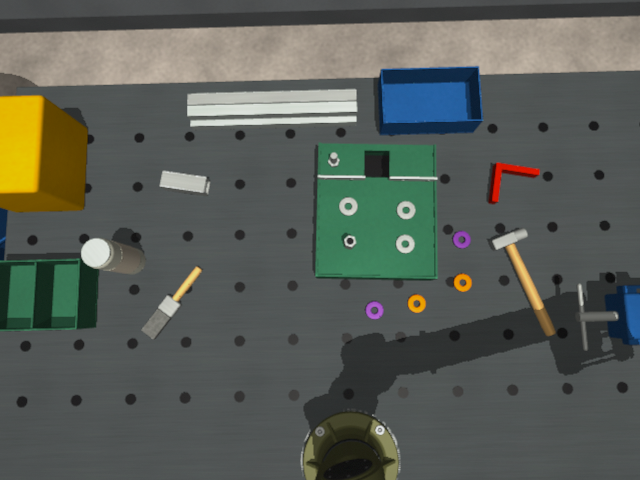

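View pics/scene0.png

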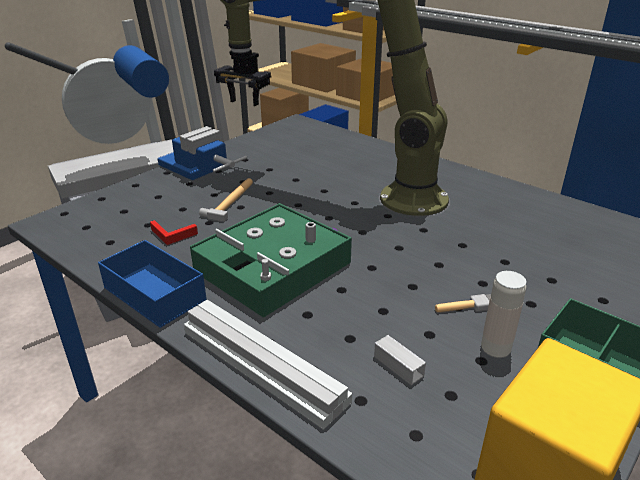

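Top view: the grey washers are at about (348,206), (406,210) and (405,244). The nut is at (349,241), the bolt at (334,159), and the slot at (377,164). The orange (417,304), (463,283) and purple (374,310), (461,240) rings lie on the table and are look-alikes. The three grey rings on the bed match the description, and I'll confirm them in one enlarged crop.

```bash
cat > h.py <<'E'
import numpy as np,cv2
from bench import env
from scipy.spatial.transform import Rotation as Ro
def ray(name,px,z):
    c=env.camera_info(name); f=240/np.tan(np.radians(c["vertical_fov"])/2)
    R,t=c["R"],c["t"]; px=np.atleast_2d(np.asarray(px,float))
    d=np.c_[(px-[c["cx"],c["cy"]])/f,np.ones(len(px))]@R
    o=-R.T@t; return o+d*((z-o[2])/d[:,2])[:,None]
def comps(im,x0,y0,x1,y1):
    "light grey blobs within a window"
    hsv=cv2.cvtColor(im,cv2.COLOR_RGB2HSV); m=((hsv[...,1]<60)&(hsv[...,2]>120)).astype(np.uint8)
    w=np.zeros_like(m); w[y0:y1,x0:x1]=m[y0:y1,x0:x1]
    cs,_=cv2.findContours(w,cv2.RETR_EXTERNAL,cv2.CHAIN_APPROX_NONE)
    return [(cv2.minEnclosingCircle(c),cv2.boundingRect(c),c) for c in cs if cv2.contourArea(c)>8]
E
python3 - <<'E'
from h import *
im=cv2.imread("pics/top0.png")[...,::-1].copy()
for (c,r),b,k in comps(im,317,145,438,278):
    M=k.reshape(-1,2).mean(0); print(np.round(c,1),round(r,1),b,ray("top",c,.083)[0].round(4))
hsv=cv2.cvtColor(im,cv2.COLOR_RGB2HSV)
d=np.zeros(hsv.shape[:2],np.uint8); d[140:178,355:400]=(hsv[140:178,355:400,2]<55)
cs,_=cv2.findContours(d,0,1); k=max(cs,key=cv2.contourArea); print("slot",cv2.boundingRect(k),cv2.minAreaRect(k))
g=((hsv[...,0]>60)&(hsv[...,0]<90)&(hsv[...,1]>80)).astype(np.uint8); g[:,:300]=0
cs,_=cv2.findContours(g,0,1); k=max(cs,key=cv2.contourArea); a=cv2.minAreaRect(k);print("green",a); q=cv2.boxPoints(a);print(q, ray("top",q,.081).round(4))
print(Ro.from_quat(env.observe()["orientation"]).as_matrix().round(3))
cv2.imwrite("pics/crop0.png",cv2.resize(im[138:284,310:444,::-1],None,fx=4,fy=4,interpolation=cv2.INTER_CUBIC))
E
```

```text
[349.8 240.8] 6.1 (344, 235, 12, 12) [ 0.5047 -0.0123  0.083 ]
[404.9 243.6] 9.6 (396, 234, 19, 20) [ 0.495  -0.1392  0.083 ]
[405.9 209.6] 9.6 (397, 201, 19, 19) [ 0.5748 -0.1453  0.083 ]
[348. 206.] 9.5 (339, 197, 19, 19) [ 0.5869 -0.0106  0.083 ]
[413.5 177.5] 23.5 (390, 176, 48, 5) [ 0.6512 -0.1669  0.083 ]
[341.  176.5] 24.0 (317, 174, 49, 5) [0.6582 0.0036 0.083 ]
[333.5 159. ] 7.2 (328, 152, 12, 15) [0.7014 0.0201 0.083 ]
slot (365, 151, 24, 27) ((376.5, 164.0), (26.0, 23.0), 90.0)
green ((376.0, 228.0), (102.0, 122.0), 90.0)
[[315. 177.]
 [437. 177.]
 [437. 279.]
 [315. 279.]] [[ 0.6592  0.065   0.081 ]
 [ 0.6515 -0.2227  0.081 ]
 [ 0.4116 -0.209   0.081 ]
 [ 0.4187  0.0701  0.081 ]]
[[-0.001  0.226 -0.974]
 [ 0.002 -0.974 -0.226]
 [-1.    -0.002  0.   ]]
```

View pics/crop0.png

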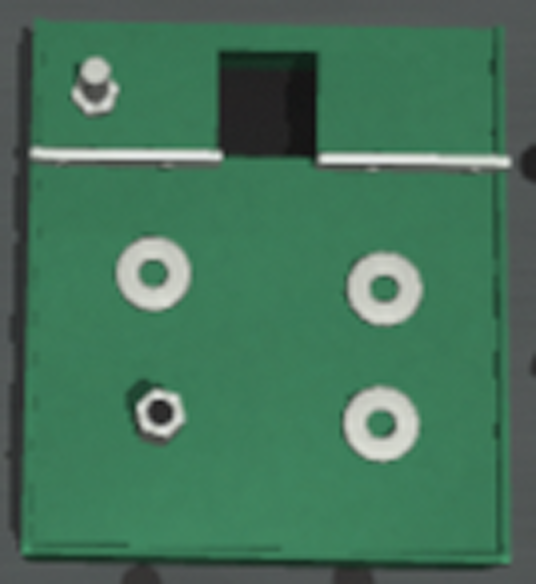

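The crop shows three plain grey flat washers on the bed, the upright hex nut at left rear, and the bolt at left behind the fence. The fence ends, in full-image pixels, are about (317.5,176.2) and (437.5,178.7), with the gate edges at (365.7,177) and (389.5,177.7). Next I'll compute the tray frame.

```bash
cat >> h.py <<'E'
F=ray("top",[(317.5,176.2),(365.7,177.),(389.5,177.7),(437.5,178.7)],.095)
ydir=F[0]-F[3]; ydir[2]=0; ydir/=np.linalg.norm(ydir); xdir=np.array([ydir[1],-ydir[0],0])
G=F.mean(0); O=G-.063*xdir; O[2]=0
T=np.array([xdir,ydir,[0,0,1]])
def tray(p): return (np.atleast_2d(p)-O)@T.T
def world(p): return np.atleast_2d(p)@T+O
def status(tx,ty,tz,jaws):
    "cm shift and turn in tool axes to bring TCP to tray (mm), jaws along tray 'x' or 'y'"
    o=env.observe(); R=Ro.from_quat(o["orientation"]).as_matrix()
    d=world(np.array([tx,ty,tz])/1000)[0]-o["eef_pos"]
    j=xdir if jaws=='x' else ydir
    best=None
    for s in(1,-1):
        y=s*j; x=np.array([0,0,-1.]); D=np.c_[x,y,np.cross(x,y)]
        rv=np.degrees((Ro.from_matrix(R.T@D)).as_rotvec())
        if best is None or np.linalg.norm(rv)<np.linalg.norm(best): best=rv
    print("t",o["clock"],"tcp tray mm",(tray(o["eef_pos"])[0]*1000).round(1),"grip",round(o["grip_width"],3),"F",np.round(o["force"],1),"q",np.round(o["joint_positions"],2))
    print("shift cm",(R.T@d*100).round(2),"turn",best.round(1))
E
python3 - <<'E'
from h import *
print("O",O,"yaw",np.degrees(np.arctan2(xdir[1],xdir[0])),"fence len",np.linalg.norm(F[0]-F[3]),"gate",np.linalg.norm(F[1]-F[2]))
print((tray(F)*1000).round(1))
P=[(349.8,240.8),(404.9,243.6),(405.9,209.6),(348,206)]
print((tray(ray("top",P,.083))*1000).round(1))
print("slot",(tray(ray("top",[(364.8,151),(389.5,151)],.075))*1000).round(1), "back rim",(tray(ray("top",[(316,276),(437,279)],.081))*1000).round(1))
# scene cross-check
im=cv2.imread("pics/scene0.png")[...,::-1].copy()
for (c,r),b,k in comps(im,195,205,345,285): print(np.round(c,1),b,(tray(ray("scene",c,.083))[0]*1000).round(1))
status(-8,105,130,'x')
E
```

```text
O [ 0.5875109  -0.07793747  0.        ] yaw -2.763265968330802 fence len 0.2793547236019645 gate 0.055413047701036916
[[  62.9  139.9   95. ]
 [  63.4   27.5   95. ]
 [  62.9  -27.9   95. ]
 [  62.9 -139.5   95. ]]
[[-85.9  61.6  83. ]
 [-89.6 -65.7  83. ]
 [ -9.5 -68.   83. ]
 [ -3.9  67.1  83. ]]
slot [[133.   29.   75. ]
 [134.2 -30.   75. ]] back rim [[-168.9  137.6   81. ]
 [-169.3 -139.3   81. ]]
[272.5 261. ] (257, 252, 32, 19) [56.9 73.4 83. ]
[287.1 251. ] (279, 247, 17, 10) [ 0.7 67.  83. ]
[229. 236.] (215, 228, 29, 17) [ 56.7 -98.2  83. ]
[254.5 231.5] (247, 227, 16, 10) [ -5.1 -66.2  83. ]
[310.5 224. ] (306, 222, 10, 6) [-137.2   15.9   83. ]
[276.6 220.5] (269, 217, 16, 9) [-86.1 -66.2  83. ]
[212.5 211. ] (199, 208, 28, 7) [   3.3 -239.5   83. ]
t 0.1 tcp tray mm [-413.6 -575.4  221.6] grip 0.999 F [ 1.3  0.1 -0.8] q [ 1.36  0.32 -0.07  1.45  0.02  1.37 -0.06]
shift cm [  9.24 -54.39 -57.58] turn [-74.2  -0.1   0.1]
```

The frame checks out: fence length 279 mm, gate 55 mm, and slot and rim where expected. Washers in tray mm are B (-10,-68), C (-90,-66) and A (-4,67), with the nut at (-86,62). I'll start with B, moving outside it with the jaws along tray x and a 22 mm gap to cradle it.

```bash
python3 -c "
from h import *
status(-10,-110,130,'x')"
```

```text
t 0.1 tcp tray mm [-413.6 -575.4  221.6] grip 0.999 F [ 1.3  0.1 -0.8] q [ 1.36  0.32 -0.07  1.45  0.02  1.37 -0.06]
shift cm [  9.21 -33.76 -51.52] turn [-74.2  -0.1   0.1]
```

>>> step_arm --commands '[{"jaw": -0.5,"xyz": [0,-33.8,-51.5],"rotation": [-74.2,0,0]},{"jaw": -0.5,"xyz": [0,-33.8,-51.5],"rotation": [-74.2,0,0]},{"jaw": -0.5,"xyz": [0,-33.8,-51.5],"rotation": [-74.2,0,0]},{"jaw": -0.5,"xyz": [0,-33.8,-51.5],"rotation": [-74.2,0,0]},{"jaw": -0.5,"xyz": [0,-33.8,-51.5],"rotation": [-74.2,0,0]},{"jaw": -0.5,"xyz": [0,-33.8,-51.5],"rotation": [-74.2,0,0]},{"jaw": -0.5,"xyz": [0,-33.8,-51.5],"rotation": [-74.2,0,0]},{"jaw": -0.5,"xyz": [0,-33.8,-51.5],"rotation": [-74.2,0,0]},{"jaw": -0.5,"xyz": [0,-33.8,-51.5],"rotation": [-74.2,0,0]},{"jaw": -0.5,"xyz": [0,-33.8,-51.5],"rotation": [-74.2,0,0]},{"jaw": -0.5,"xyz": [0,-33.8,-51.5],"rotation": [-74.2,0,0]},{"jaw": -0.5,"xyz": [0,-33.8,-51.5],"rotation": [-74.2,0,0]},{"jaw": -0.5,"xyz": [0,-33.8,-51.5],"rotation": [-74.2,0,0]},{"jaw": -0.5,"xyz": [0,-33.8,-51.5],"rotation": [-74.2,0,0]},{"jaw": -0.5,"xyz": [0,-33.8,-51.5],"rotation": [-74.2,0,0]},{"jaw": -0.5,"xyz": [0,-33.8,-51.5],"rotation": [-74.2,0,0]},{"jaw": -0.5,"xyz": [0,-33.8,-51.5],"rotation": [-74.2,0,0]},{"jaw": -0.5,"xyz": [0,-33.8,-51.5],"rotation": [-74.2,0,0]},{"jaw": -0.5,"xyz": [8,-33.8,-51.5],"rotation": [-74.2,0,0]},{"jaw": -0.5,"xyz": [9.2,-33.8,-51.5],"rotation": [-74.2,0,0]}]'

```text
clock: 1.77
eef_pos: [0.5733, -0.1908, 0.141]
orientation: [0.513, 0.485, -0.512, 0.489]
force: [0.6, -0.6, -0.9]
grip_width: 0.252
```

```bash
python3 -c "
from h import *
status(-10,-110,80,'x')
im=env.get_image('top');cv2.imwrite('pics/top1.png',cv2.resize(im[120:320,280:480,::-1],None,fx=3,fy=3))"
```

```text
t 1.7667 tcp tray mm [  -8.8 -113.4  141. ] grip 0.252 F [ 0.6 -0.6 -0.9] q [ 0.75  0.32 -0.57  1.66  0.19  1.2   0.08]
shift cm [ 6.09 -0.16 -0.36] turn [-0.2  0.2 -0.3]
```

View pics/top1.png

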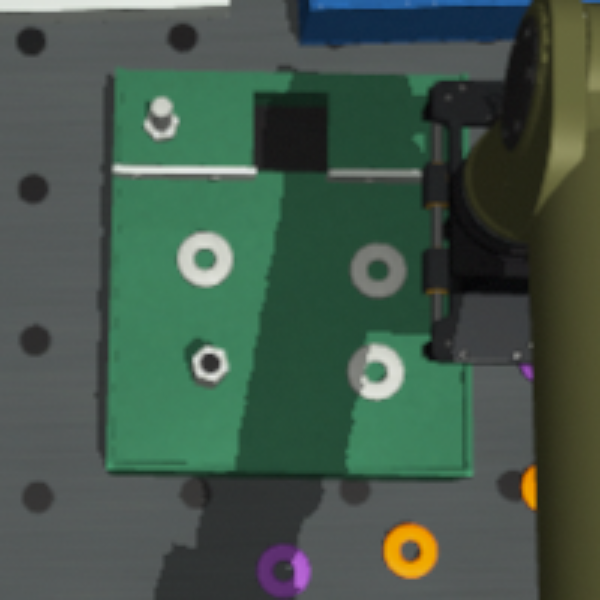

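>>> step_arm --commands '[{"jaw": -0.5,"xyz": [3,0,0],"rotation": [0,0,0]},{"jaw": -0.5,"xyz": [5.2,0,0],"rotation": [0,0,0]},{"jaw": -0.5,"xyz": [5.2,0,0],"rotation": [0,0,0]},{"jaw": -0.5,"xyz": [5.2,0,0],"rotation": [0,0,0]}]'

```text
clock: 2.15
eef_pos: [0.5707, -0.1891, 0.0871]
orientation: [-0.512, -0.488, 0.513, -0.487]
force: [-0.5, -0.1, 0.4]
grip_width: 0.249
```

```bash
python3 -c "
from h import *
status(-10,-28.6,79,'x')"
```

```text
t 2.15 tcp tray mm [ -11.5 -111.9   87.1] grip 0.249 F [-0.5 -0.1  0.4] q [ 0.74  0.38 -0.56  1.72  0.22  1.12  0.06]
shift cm [ 0.81  0.13 -8.33] turn [-0.1 -0.   0.1]
```

>>> step_arm --commands '[{"jaw": -0.5,"xyz": [0.8,0.1,0],"rotation": [0,0,0]},{"jaw": -0.5,"xyz": [0.8,0.1,-0.6],"rotation": [0,0,0]},{"jaw": -0.5,"xyz": [0.8,0.1,-1.2],"rotation": [0,0,0]},{"jaw": -0.5,"xyz": [0.8,0.1,-1.8],"rotation": [0,0,0]},{"jaw": -0.5,"xyz": [0.8,0.1,-2.4],"rotation": [0,0,0]},{"jaw": -0.5,"xyz": [0.8,0.1,-3.0],"rotation": [0,0,0]},{"jaw": -0.5,"xyz": [0.8,0.1,-3.6],"rotation": [0,0,0]},{"jaw": -0.5,"xyz": [0.8,0.1,-4.2],"rotation": [0,0,0]},{"jaw": -0.5,"xyz": [0.8,0.1,-4.8],"rotation": [0,0,0]},{"jaw": -0.5,"xyz": [0.8,0.1,-5.4],"rotation": [0,0,0]},{"jaw": -0.5,"xyz": [0.8,0.1,-6.0],"rotation": [0,0,0]},{"jaw": -0.5,"xyz": [0.8,0.1,-6.6],"rotation": [0,0,0]},{"jaw": -0.5,"xyz": [0.8,0.1,-7.2],"rotation": [0,0,0]},{"jaw": -0.5,"xyz": [0.8,0.1,-7.7],"rotation": [0,0,0]},{"jaw": -0.5,"xyz": [0.8,0.1,-8.1],"rotation": [0,0,0]},{"jaw": -0.5,"xyz": [0.8,0.1,-8.3],"rotation": [0,0,0]},{"jaw": -0.5,"xyz": [0.8,0.1,-8.3],"rotation": [0,0,0]}]'

```text
clock: 3.57
eef_pos: [0.5771, -0.104, 0.0792]
orientation: [0.512, 0.488, -0.512, 0.488]
force: [0.1, 0.7, 0.2]
grip_width: 0.25
```

```bash
python3 -c "
from h import *
status(-45,-5,130,'y')
im=env.get_image('top');cv2.imwrite('pics/top2.png',cv2.resize(im[130:290,290:450,::-1],None,fx=3,fy=3))
for (c,r),b,k in comps(im,317,182,438,278): print(np.round(c,1),round(r,1),(tray(ray('top',c,.083))[0]*1000).round(1))"
```

```text
t 3.5667 tcp tray mm [ -9.1 -26.6  79.2] grip 0.25 F [0.1 0.7 0.2] q [ 0.64  0.36 -0.6   1.76  0.23  1.09 -0.08]
shift cm [-5.08 -3.58 -2.16] turn [-89.9  -0.   -0. ]
[401.  248.5] 6.1 [-101.2  -56.7   83. ]
[349.  240.5] 5.6 [-85.2  63.4  83. ]
[374.5 209.5] 7.6 [-10.9   5.2  83. ]
[346.9 205.9] 9.1 [-3.8 69.6 83. ]
```

View pics/top2.png

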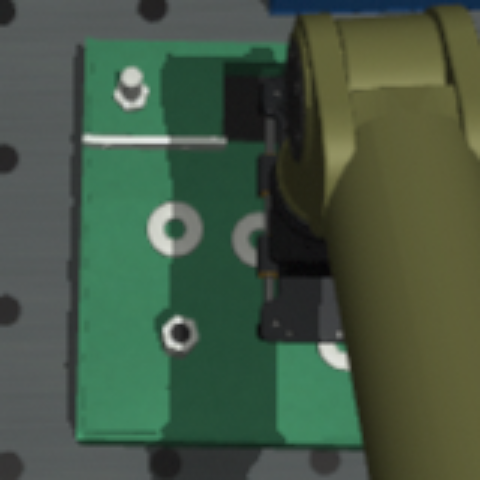

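>>> step_arm --commands '[{"jaw": -0.5,"xyz": [0,0,1.0],"rotation": [0,0,0]},{"jaw": -0.5,"xyz": [-3,0,1.0],"rotation": [0,0,0]},{"jaw": -0.5,"xyz": [-5,-1,0.5],"rotation": [0,0,0]},{"jaw": -0.5,"xyz": [-5,-4,-2.7],"rotation": [-90,0,0]},{"jaw": -0.5,"xyz": [-5,-4,-2.7],"rotation": [-90,0,0]},{"jaw": -0.5,"xyz": [-5,-4,-2.7],"rotation": [-90,0,0]},{"jaw": -0.5,"xyz": [-5,-4,-2.7],"rotation": [-90,0,0]},{"jaw": -0.5,"xyz": [-5,-4,-2.7],"rotation": [-90,0,0]},{"jaw": -0.5,"xyz": [-5,-4,-2.7],"rotation": [-90,0,0]},{"jaw": -0.5,"xyz": [-5,-4,-2.7],"rotation": [-90,0,0]},{"jaw": -0.5,"xyz": [-5,-4,-2.7],"rotation": [-90,0,0]},{"jaw": -0.5,"xyz": [-5,-4,-2.7],"rotation": [-90,0,0]},{"jaw": -0.5,"xyz": [-5,-4,-2.7],"rotation": [-90,0,0]},{"jaw": -0.5,"xyz": [-5,-4,-2.7],"rotation": [-90,0,0]},{"jaw": -0.5,"xyz": [-5,-4,-2.7],"rotation": [-90,0,0]},{"jaw": -0.5,"xyz": [-5,-4,-2.7],"rotation": [-90,0,0]},{"jaw": -0.5,"xyz": [-5,-4,-2.7],"rotation": [-90,0,0]},{"jaw": -0.5,"xyz": [-2,-4,-2.7],"rotation": [-90,0,0]},{"jaw": -0.5,"xyz": [-0.4,-4,-2.7],"rotation": [-90,0,0]},{"jaw": -0.5,"xyz": [0,-4,-2.7],"rotation": [-90,0,0]}]'

```text
clock: 5.28
eef_pos: [0.5362, -0.0768, 0.0764]
orientation: [0.018, 0.709, -0.018, 0.705]
force: [-0.7, -0.3, -1.1]
grip_width: 0.251
```

```bash
python3 -c "
from h import *
status(45,1,79,'y')
im=env.get_image('wrist');cv2.imwrite('pics/w3.png',im[...,::-1])"
```

```text
t 5.2833 tcp tray mm [-51.3  -1.3  76.4] grip 0.251 F [-0.7 -0.3 -1.1] q [ 0.81  0.32 -0.82  1.86  0.27  1.08  1.4 ]
shift cm [-0.3   0.26  9.63] turn [-0.2 -0.3 -0. ]
```

View pics/w3.png

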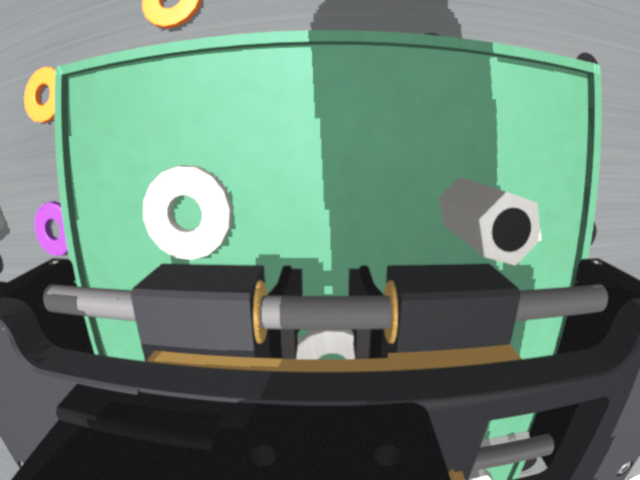

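The wrist view looks backwards. The washer sits centred between the fingertips at about (325,345), and the nut at (510,230) is clear to the side. Now pushing forward.

>>> step_arm --commands '[{"jaw": -0.5,"xyz": [-0.25,0.2,0.5],"rotation": [0,0,0]},{"jaw": -0.5,"xyz": [-0.25,0.2,1.0],"rotation": [0,0,0]},{"jaw": -0.5,"xyz": [-0.25,0.2,1.6],"rotation": [0,0,0]},{"jaw": -0.5,"xyz": [-0.25,0.2,2.3],"rotation": [0,0,0]},{"jaw": -0.5,"xyz": [-0.25,0.2,3.0],"rotation": [0,0,0]},{"jaw": -0.5,"xyz": [-0.25,0.2,3.7],"rotation": [0,0,0]},{"jaw": -0.5,"xyz": [-0.25,0.2,4.4],"rotation": [0,0,0]},{"jaw": -0.5,"xyz": [-0.25,0.2,5.1],"rotation": [0,0,0]},{"jaw": -0.5,"xyz": [-0.25,0.2,5.8],"rotation": [0,0,0]},{"jaw": -0.5,"xyz": [-0.25,0.2,6.5],"rotation": [0,0,0]},{"jaw": -0.5,"xyz": [-0.25,0.2,7.2],"rotation": [0,0,0]},{"jaw": -0.5,"xyz": [-0.25,0.2,7.9],"rotation": [0,0,0]},{"jaw": -0.5,"xyz": [-0.25,0.2,8.6],"rotation": [0,0,0]},{"jaw": -0.5,"xyz": [-0.25,0.2,9.2],"rotation": [0,0,0]},{"jaw": -0.5,"xyz": [-0.25,0.2,9.6],"rotation": [0,0,0]},{"jaw": -0.5,"xyz": [-0.25,0.2,9.6],"rotation": [0,0,0]},{"jaw": -0.5,"xyz": [-0.25,0.2,9.6],"rotation": [0,0,0]},{"jaw": -0.5,"xyz": [-0.25,0.2,9.6],"rotation": [0,0,0]}]'

```text
clock: 6.83
eef_pos: [0.6364, -0.0785, 0.0834]
orientation: [0.017, 0.706, -0.017, 0.708]
force: [0.3, 0.3, 4.9]
grip_width: 0.248
```

```bash
python3 -c "
from h import *
status(-90,-110,130,'x')
im=env.get_image('scene');cv2.imwrite('pics/s4.png',cv2.resize(im[180:330,180:370,::-1],None,fx=3.5,fy=3.5))"
```

```text
t 6.8333 tcp tray mm [48.9  1.8 83.4] grip 0.248 F [0.3 0.3 4.9] q [ 0.67  0.51 -0.77  1.61  0.38  1.16  1.34]
shift cm [ -4.71 -11.18 -13.87] turn [90.   0.2 -0.1]
```

View pics/s4.png

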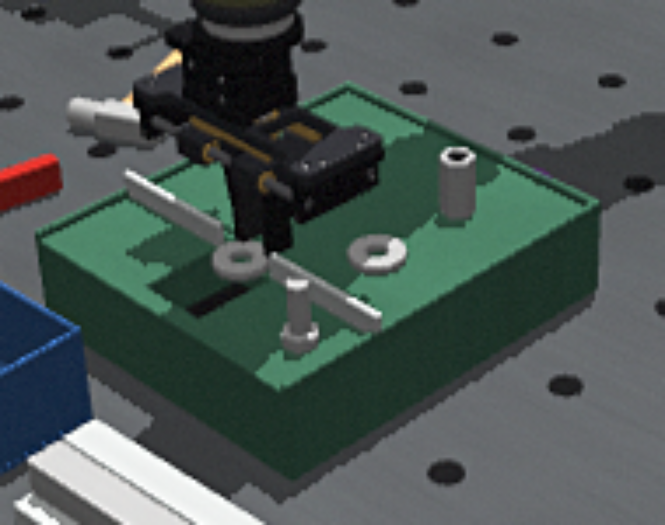

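```bash
python3 -c "
from h import *
print((tray(ray('scene',[(240/3.5+180,260/3.5+180),(376/3.5+180,253/3.5+180)],.081))*1000).round(1))
status(48.9,1.8,79,'y')"
```

```text
[[76.3  4.6 81. ]
 [ 2.1 69.7 81. ]]
t 6.8833 tcp tray mm [48.9  1.8 83.4] grip 0.252 F [ 0.2 -0.   5.5] q [ 0.67  0.51 -0.77  1.61  0.38  1.16  1.34]
shift cm [0.44 0.   0.  ] turn [-0.   0.2  0. ]
```

The scene view shows the washer in the gate with its centre past the slot edge (x about 72 mm after bias). The fingertips rest on its rear rim, with z at 83 mm and about 5 N. I'll lift clear so that it can tip in.

>>> step_arm --commands '[{"jaw": -0.5,"xyz": [-1,0,0],"rotation": [0,0,0]},{"jaw": -0.5,"xyz": [-3,0,-1],"rotation": [0,0,0]},{"jaw": -0.5,"xyz": [-5,0,-4],"rotation": [0,0,0]},{"jaw": -0.5,"xyz": [-5,0,-4],"rotation": [0,0,0]}]'

```text
clock: 7.22
eef_pos: [0.5936, -0.076, 0.1358]
orientation: [0.016, 0.706, -0.018, 0.708]
force: [0.8, 0.9, -1.1]
grip_width: 0.248
```

```bash
python3 -c "
from h import *
status(-90,-110,130,'x')
im=env.get_image('scene');cv2.imwrite('pics/s5.png',cv2.resize(im[180:330,180:370,::-1],None,fx=3.5,fy=3.5))"
```

```text
t 7.2167 tcp tray mm [  5.9   2.2 135.8] grip 0.248 F [ 0.8  0.9 -1.1] q [ 0.75  0.38 -0.82  1.67  0.29  1.22  1.39]
shift cm [  0.58 -11.21  -9.61] turn [-89.9   0.    0.2]
```

View pics/s5.png

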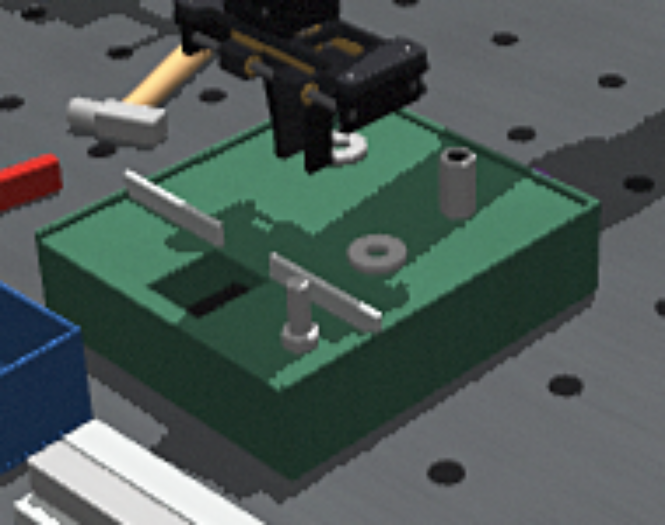

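Washer B is gone from the bed and has dropped through the slot, with the nut and bolt unmoved. Next is C at (-90,-66).

>>> step_arm --commands '[{"jaw": -0.5,"xyz": [0.5,-11.2,-9.6],"rotation": [90,0,0]},{"jaw": -0.5,"xyz": [0.5,-11.2,-9.6],"rotation": [90,0,0]},{"jaw": -0.5,"xyz": [0.5,-11.2,-9.6],"rotation": [90,0,0]},{"jaw": -0.5,"xyz": [0.5,-11.2,-9.6],"rotation": [90,0,0]},{"jaw": -0.5,"xyz": [0.5,-11.2,-9.6],"rotation": [90,0,0]},{"jaw": -0.5,"xyz": [0.5,-11.2,-9.6],"rotation": [90,0,0]},{"jaw": -0.5,"xyz": [0.5,-11.2,-9.6],"rotation": [90,0,0]},{"jaw": -0.5,"xyz": [0.5,-11.2,-9.6],"rotation": [90,0,0]},{"jaw": -0.5,"xyz": [0.5,-11.2,-9.6],"rotation": [90,0,0]},{"jaw": -0.5,"xyz": [0.5,-11.2,-9.6],"rotation": [90,0,0]},{"jaw": -0.5,"xyz": [0.5,-11.2,-9.6],"rotation": [90,0,0]},{"jaw": -0.5,"xyz": [0.5,-11.2,-9.6],"rotation": [90,0,0]},{"jaw": -0.5,"xyz": [0.5,-11.2,-9.6],"rotation": [90,0,0]},{"jaw": -0.5,"xyz": [0.5,-11.2,-9.6],"rotation": [90,0,0]},{"jaw": -0.5,"xyz": [0.5,-11.2,-9.6],"rotation": [90,0,0]},{"jaw": -0.5,"xyz": [3,-11.2,-9.6],"rotation": [90,0,0]},{"jaw": -0.5,"xyz": [5,-11.2,-9.6],"rotation": [90,0,0]},{"jaw": -0.5,"xyz": [5.5,-11.2,-9.6],"rotation": [90,0,0]},{"jaw": -0.5,"xyz": [5.5,-11.2,-9.6],"rotation": [90,0,0]},{"jaw": -0.5,"xyz": [5.5,-11.2,-9.6],"rotation": [90,0,0]}]'

```text
clock: 8.93
eef_pos: [0.4935, -0.1839, 0.0768]
orientation: [0.511, 0.488, -0.511, 0.488]
force: [0.4, 0.3, 0.9]
grip_width: 0.254
```

```bash
python3 -c "
from h import *
status(-90,-28,78,'x')"
```

```text
t 8.9333 tcp tray mm [ -88.8 -110.3   76.8] grip 0.254 F [0.4 0.3 0.9] q [ 0.85  0.24 -0.6   1.91  0.15  1.05  0.14]
shift cm [-0.12 -0.1  -8.23] turn [ 0.1 -0.   0. ]
```

>>> step_arm --commands '[{"jaw": -0.5,"xyz": [-0.1,-0.1,-0.4],"rotation": [0,0,0]},{"jaw": -0.5,"xyz": [-0.1,-0.1,-1.0],"rotation": [0,0,0]},{"jaw": -0.5,"xyz": [-0.1,-0.1,-1.6],"rotation": [0,0,0]},{"jaw": -0.5,"xyz": [-0.1,-0.1,-2.2],"rotation": [0,0,0]},{"jaw": -0.5,"xyz": [-0.1,-0.1,-2.8],"rotation": [0,0,0]},{"jaw": -0.5,"xyz": [-0.1,-0.1,-3.4],"rotation": [0,0,0]},{"jaw": -0.5,"xyz": [-0.1,-0.1,-4.0],"rotation": [0,0,0]},{"jaw": -0.5,"xyz": [-0.1,-0.1,-4.6],"rotation": [0,0,0]},{"jaw": -0.5,"xyz": [-0.1,-0.1,-5.2],"rotation": [0,0,0]},{"jaw": -0.5,"xyz": [-0.1,-0.1,-5.8],"rotation": [0,0,0]},{"jaw": -0.5,"xyz": [-0.1,-0.1,-6.4],"rotation": [0,0,0]},{"jaw": -0.5,"xyz": [-0.1,-0.1,-7.0],"rotation": [0,0,0]},{"jaw": -0.5,"xyz": [-0.1,-0.1,-7.5],"rotation": [0,0,0]},{"jaw": -0.5,"xyz": [-0.1,-0.1,-7.9],"rotation": [0,0,0]},{"jaw": -0.5,"xyz": [-0.1,-0.1,-8.2],"rotation": [0,0,0]},{"jaw": -0.5,"xyz": [-0.1,-0.1,-8.2],"rotation": [0,0,0]}]'

```text
clock: 10.27
eef_pos: [0.4962, -0.101, 0.0777]
orientation: [0.512, 0.488, -0.512, 0.488]
force: [0.2, -0.1, -0.7]
grip_width: 0.25
```

```bash
python3 -c "
from h import *
status(-130,0,130,'y')"
```

```text
t 10.2667 tcp tray mm [-90.1 -27.5  77.7] grip 0.25 F [ 0.2 -0.1 -0.7] q [ 0.76  0.2  -0.66  1.95  0.14  1.04 -0.01]
shift cm [-5.23 -3.99 -2.75] turn [-89.9  -0.   -0. ]
```

>>> step_arm --commands '[{"jaw": -0.5,"xyz": [0,0,1.0],"rotation": [0,0,0]},{"jaw": -0.5,"xyz": [-3,0,1.0],"rotation": [0,0,0]},{"jaw": -0.5,"xyz": [-5.2,-1,0.5],"rotation": [0,0,0]},{"jaw": -0.5,"xyz": [-5.2,-3.9,-2.8],"rotation": [-90,0,0]},{"jaw": -0.5,"xyz": [-5.2,-3.9,-2.8],"rotation": [-90,0,0]},{"jaw": -0.5,"xyz": [-5.2,-3.9,-2.8],"rotation": [-90,0,0]},{"jaw": -0.5,"xyz": [-5.2,-3.9,-2.8],"rotation": [-90,0,0]},{"jaw": -0.5,"xyz": [-5.2,-3.9,-2.8],"rotation": [-90,0,0]},{"jaw": -0.5,"xyz": [-5.2,-3.9,-2.8],"rotation": [-90,0,0]},{"jaw": -0.5,"xyz": [-5.2,-3.9,-2.8],"rotation": [-90,0,0]},{"jaw": -0.5,"xyz": [-5.2,-3.9,-2.8],"rotation": [-90,0,0]},{"jaw": -0.5,"xyz": [-5.2,-3.9,-2.8],"rotation": [-90,0,0]},{"jaw": -0.5,"xyz": [-5.2,-3.9,-2.8],"rotation": [-90,0,0]},{"jaw": -0.5,"xyz": [-5.2,-3.9,-2.8],"rotation": [-90,0,0]},{"jaw": -0.5,"xyz": [-5.2,-3.9,-2.8],"rotation": [-90,0,0]},{"jaw": -0.5,"xyz": [-5.2,-3.9,-2.8],"rotation": [-90,0,0]},{"jaw": -0.5,"xyz": [-5.2,-3.9,-2.8],"rotation": [-90,0,0]}]'

```text
clock: 11.68
eef_pos: [0.4585, -0.0731, 0.1297]
orientation: [0.017, 0.707, -0.017, 0.707]
force: [0.3, -0.3, -0.4]
grip_width: 0.251
```

```bash
python3 -c "
from h import *
status(-128,1,79,'y')
im=env.get_image('scene')
for (c,r),b,k in comps(im,225,205,345,285): print(np.round(c,1),b,(tray(ray('scene',c,.083))[0]*1000).round(1))
cv2.imwrite('pics/s6.png',cv2.resize(im[180:330,180:370,::-1],None,fx=3.5,fy=3.5))"
```

```text
t 11.6833 tcp tray mm [-129.1   -1.4  129.7] grip 0.251 F [ 0.3 -0.3 -0.4] q [ 0.82  0.03 -0.72  1.99  0.02  1.13  1.61]
shift cm [5.07 0.24 0.11] turn [ 0. -0.  0.]
[272.5 261. ] (257, 252, 32, 19) [56.9 73.4 83. ]
[287.5 251. ] (280, 247, 16, 9) [-0.1 67.7 83. ]
[234.  238.5] (225, 233, 19, 12) [ 55.6 -78.7  83. ]
[293. 229.] (286, 226, 15, 7) [-85.6   0.   83. ]
```

View pics/s6.png

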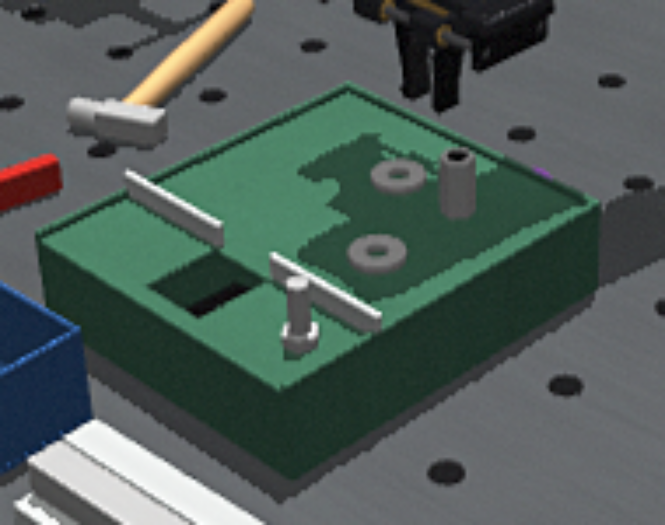

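Washer C lies on the lane at about (-89,0), with A at (-4,67) and the nut and bolt undisturbed. Descend behind C and push along the lane.

>>> step_arm --commands '[{"jaw": -0.5,"xyz": [3.5,0.15,0],"rotation": [0,0,0]},{"jaw": -0.5,"xyz": [5.1,0.15,0],"rotation": [0,0,0]},{"jaw": -0.5,"xyz": [5.1,0.15,0],"rotation": [0,0,0]},{"jaw": -0.5,"xyz": [5.1,0.15,0.6],"rotation": [0,0,0]},{"jaw": -0.5,"xyz": [5.1,0.15,1.2],"rotation": [0,0,0]},{"jaw": -0.5,"xyz": [5.1,0.15,1.9],"rotation": [0,0,0]},{"jaw": -0.5,"xyz": [5.1,0.15,2.6],"rotation": [0,0,0]},{"jaw": -0.5,"xyz": [5.1,0.15,3.4],"rotation": [0,0,0]},{"jaw": -0.5,"xyz": [5.1,0.15,4.2],"rotation": [0,0,0]},{"jaw": -0.5,"xyz": [5.1,0.15,5.0],"rotation": [0,0,0]},{"jaw": -0.5,"xyz": [5.1,0.15,5.8],"rotation": [0,0,0]},{"jaw": -0.5,"xyz": [5.1,0.15,6.6],"rotation": [0,0,0]},{"jaw": -0.5,"xyz": [5.1,0.15,7.4],"rotation": [0,0,0]},{"jaw": -0.5,"xyz": [5.1,0.15,8.2],"rotation": [0,0,0]},{"jaw": -0.5,"xyz": [5.1,0.15,8.9],"rotation": [0,0,0]},{"jaw": -0.5,"xyz": [5.1,0.15,9.5],"rotation": [0,0,0]},{"jaw": -0.5,"xyz": [5.1,0.15,9.9],"rotation": [0,0,0]},{"jaw": -0.5,"xyz": [5.1,0.15,10.0],"rotation": [0,0,0]},{"jaw": -0.5,"xyz": [5.1,0.15,10.0],"rotation": [0,0,0]}]'

```text
clock: 13.32
eef_pos: [0.5587, -0.0753, 0.0786]
orientation: [0.017, 0.707, -0.017, 0.707]
force: [-0.3, -0.1, 0.3]
grip_width: 0.251
```

```bash
python3 -c "
from h import *
status(43,1,78,'y')
im=env.get_image('scene')
for (c,r),b,k in comps(im,225,205,345,285): print(np.round(c,1),b,(tray(ray('scene',c,.083))[0]*1000).round(1))"
```

```text
t 13.3167 tcp tray mm [-28.9   1.3  78.6] grip 0.251 F [-0.3 -0.1  0.3] q [ 0.69  0.33 -0.7   1.81  0.24  1.08  1.42]
shift cm [ 0.06 -0.03  7.19] turn [ 0.  0. -0.]
[273. 261.] (258, 252, 31, 19) [56.1 74.3 83. ]
[287.5 251. ] (280, 247, 16, 9) [-0.1 67.7 83. ]
[269.5 242.5] (262, 238, 16, 9) [ 4.3  4.2 83. ]
[234.  238.5] (225, 233, 19, 12) [ 55.6 -78.7  83. ]
```

>>> step_arm --commands '[{"jaw": -0.5,"xyz": [0.1,-0.05,0.5],"rotation": [0,0,0]},{"jaw": -0.5,"xyz": [0.1,-0.1,1.1],"rotation": [0,0,0]},{"jaw": -0.5,"xyz": [0.1,-0.15,1.8],"rotation": [0,0,0]},{"jaw": -0.5,"xyz": [0.1,-0.2,2.5],"rotation": [0,0,0]},{"jaw": -0.5,"xyz": [0.1,-0.2,3.2],"rotation": [0,0,0]},{"jaw": -0.5,"xyz": [0.1,-0.2,3.9],"rotation": [0,0,0]},{"jaw": -0.5,"xyz": [0.1,-0.2,4.6],"rotation": [0,0,0]},{"jaw": -0.5,"xyz": [0.1,-0.2,5.3],"rotation": [0,0,0]},{"jaw": -0.5,"xyz": [0.1,-0.2,5.9],"rotation": [0,0,0]},{"jaw": -0.5,"xyz": [0.1,-0.2,6.4],"rotation": [0,0,0]},{"jaw": -0.5,"xyz": [0.1,-0.2,6.8],"rotation": [0,0,0]},{"jaw": -0.5,"xyz": [0.1,-0.2,7.1],"rotation": [0,0,0]},{"jaw": -0.5,"xyz": [0.1,-0.2,7.1],"rotation": [0,0,0]},{"jaw": -0.5,"xyz": [0.1,-0.2,7.1],"rotation": [0,0,0]}]'

```text
clock: 14.53
eef_pos: [0.6294, -0.0807, 0.0777]
orientation: [0.017, 0.707, -0.017, 0.707]
force: [-0.0, -0.5, 0.3]
grip_width: 0.248
```

```bash
python3 -c "
from h import *
status(47,1,78,'y')
im=env.get_image('scene')
for (c,r),b,k in comps(im,225,205,345,285): print(np.round(c,1),b,(tray(ray('scene',c,.083))[0]*1000).round(1))
cv2.imwrite('pics/s7.png',cv2.resize(im[180:330,180:370,::-1],None,fx=3.5,fy=3.5))"
```

```text
t 14.5333 tcp tray mm [42.  -0.7 77.7] grip 0.248 F [-0.  -0.5  0.3] q [ 0.61  0.48 -0.67  1.64  0.32  1.14  1.38]
shift cm [-0.03  0.17  0.5 ] turn [0. 0. 0.]
[273. 261.] (258, 252, 31, 19) [56.1 74.3 83. ]
[287.6 251. ] (280, 247, 16, 10) [-0.2 67.9 83. ]
[247.5 253.5] (240, 247, 16, 13) [77.7  2.3 83. ]
[233.5 238.5] (225, 233, 18, 12) [ 56.5 -79.7  83. ]
[310.5 224.5] (306, 222, 10, 6) [-135.3   17.8   83. ]
```

>>> step_arm --commands '[{"jaw": -0.5,"xyz": [0,0,0.2],"rotation": [0,0,0]},{"jaw": -0.5,"xyz": [0,0,0.2],"rotation": [0,0,0]},{"jaw": -0.5,"xyz": [-1,0,-1],"rotation": [0,0,0]},{"jaw": -0.5,"xyz": [-4,0,-3],"rotation": [0,0,0]},{"jaw": -0.5,"xyz": [-5.5,0,-4],"rotation": [0,0,0]},{"jaw": -0.5,"xyz": [-5.5,0,-4],"rotation": [0,0,0]}]'

```text
clock: 15.08
eef_pos: [0.59, -0.0788, 0.1365]
orientation: [0.016, 0.705, -0.018, 0.709]
force: [0.1, 0.2, -0.0]
grip_width: 0.248
```

```bash
python3 -c "
from h import *
status(-4,110,135,'x')
im=env.get_image('scene')
for (c,r),b,k in comps(im,225,205,345,285): print(np.round(c,1),b,(tray(ray('scene',c,.083))[0]*1000).round(1))
a=im[180:330,180:370,::-1]; b=cv2.imread('pics/s7.png'); cv2.imwrite('pics/s8.png',np.hstack([cv2.resize(b,(400,316)),cv2.resize(a,(400,316))]))"
```

```text
t 15.0833 tcp tray mm [  2.5  -0.8 136.5] grip 0.248 F [ 0.1  0.2 -0. ] q [ 0.68  0.34 -0.71  1.69  0.24  1.2   1.43]
shift cm [ 0.12 11.08 -0.65] turn [-90.    0.1   0.3]
[273. 261.] (258, 252, 31, 19) [56.1 74.3 83. ]
[287.5 251. ] (280, 247, 16, 9) [-0.1 67.7 83. ]
[233.5 238.5] (225, 233, 18, 12) [ 56.5 -79.7  83. ]
```

View pics/s8.png

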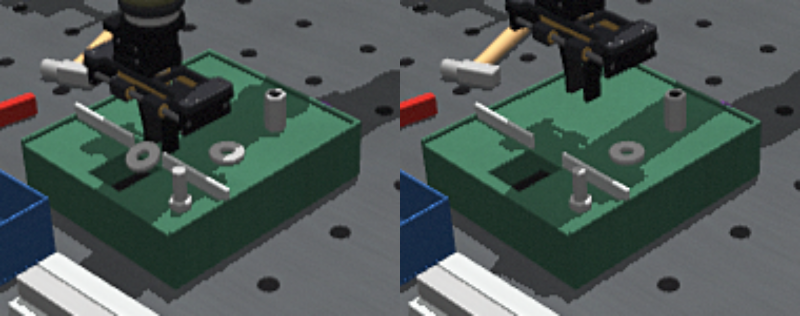

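Picture: on the left C is tipping into the slot, and on the right it is gone. A, the nut and the bolt are in place. Now A, from its outer side at (-4,110).

>>> step_arm --commands '[{"jaw": -0.5,"xyz": [0,11.1,-0.65],"rotation": [90,0,0]},{"jaw": -0.5,"xyz": [0,11.1,-0.65],"rotation": [90,0,0]},{"jaw": -0.5,"xyz": [0,11.1,-0.65],"rotation": [90,0,0]},{"jaw": -0.5,"xyz": [0,11.1,-0.65],"rotation": [90,0,0]},{"jaw": -0.5,"xyz": [0,11.1,-0.65],"rotation": [90,0,0]},{"jaw": -0.5,"xyz": [0,11.1,-0.65],"rotation": [90,0,0]},{"jaw": -0.5,"xyz": [0,11.1,-0.65],"rotation": [90,0,0]},{"jaw": -0.5,"xyz": [0,11.1,-0.65],"rotation": [90,0,0]},{"jaw": -0.5,"xyz": [0,11.1,-0.65],"rotation": [90,0,0]},{"jaw": -0.5,"xyz": [0,11.1,-0.65],"rotation": [90,0,0]},{"jaw": -0.5,"xyz": [0,11.1,-0.65],"rotation": [90,0,0]},{"jaw": -0.5,"xyz": [0,11.1,-0.65],"rotation": [90,0,0]},{"jaw": -0.5,"xyz": [0,11.1,-0.65],"rotation": [90,0,0]},{"jaw": -0.5,"xyz": [0,11.1,-0.65],"rotation": [90,0,0]},{"jaw": -0.5,"xyz": [0,11.1,-0.65],"rotation": [90,0,0]},{"jaw": -0.5,"xyz": [3,11.1,-0.65],"rotation": [90,0,0]},{"jaw": -0.5,"xyz": [5,11.1,-0.65],"rotation": [90,0,0]},{"jaw": -0.5,"xyz": [5.5,11.1,-0.65],"rotation": [90,0,0]},{"jaw": -0.5,"xyz": [5.5,11.1,-0.65],"rotation": [90,0,0]},{"jaw": -0.5,"xyz": [5.5,11.1,-0.65],"rotation": [90,0,0]}]'

```text
clock: 16.8
eef_pos: [0.5882, 0.0324, 0.0774]
orientation: [-0.511, -0.488, 0.512, -0.488]
force: [-0.2, -0.2, -0.0]
grip_width: 0.252
```

```bash
python3 -c "
from h import *
status(-4,28.5,78,'x')"
```

```text
t 16.8 tcp tray mm [ -4.7 110.2  77.4] grip 0.252 F [-0.2 -0.2 -0. ] q [ 0.33  0.35 -0.51  1.76  0.19  1.08 -0.29]
shift cm [-0.06  0.05  8.17] turn [ 0.1 -0.   0. ]
```

>>> step_arm --commands '[{"jaw": -0.5,"xyz": [-0.05,0.05,0.4],"rotation": [0,0,0]},{"jaw": -0.5,"xyz": [-0.05,0.05,1.0],"rotation": [0,0,0]},{"jaw": -0.5,"xyz": [-0.05,0.05,1.6],"rotation": [0,0,0]},{"jaw": -0.5,"xyz": [-0.05,0.05,2.2],"rotation": [0,0,0]},{"jaw": -0.5,"xyz": [-0.05,0.05,2.8],"rotation": [0,0,0]},{"jaw": -0.5,"xyz": [-0.05,0.05,3.4],"rotation": [0,0,0]},{"jaw": -0.5,"xyz": [-0.05,0.05,4.0],"rotation": [0,0,0]},{"jaw": -0.5,"xyz": [-0.05,0.05,4.6],"rotation": [0,0,0]},{"jaw": -0.5,"xyz": [-0.05,0.05,5.2],"rotation": [0,0,0]},{"jaw": -0.5,"xyz": [-0.05,0.05,5.8],"rotation": [0,0,0]},{"jaw": -0.5,"xyz": [-0.05,0.05,6.4],"rotation": [0,0,0]},{"jaw": -0.5,"xyz": [-0.05,0.05,7.0],"rotation": [0,0,0]},{"jaw": -0.5,"xyz": [-0.05,0.05,7.5],"rotation": [0,0,0]},{"jaw": -0.5,"xyz": [-0.05,0.05,7.9],"rotation": [0,0,0]},{"jaw": -0.5,"xyz": [-0.05,0.05,8.1],"rotation": [0,0,0]},{"jaw": -0.5,"xyz": [-0.05,0.05,8.1],"rotation": [0,0,0]}]'

```text
clock: 18.13
eef_pos: [0.5847, -0.0494, 0.0781]
orientation: [-0.512, -0.488, 0.512, -0.488]
force: [0.3, -0.8, -0.9]
grip_width: 0.249
```

```bash
python3 -c "
from h import *
status(-44,0,130,'y')"
```

```text
t 18.1333 tcp tray mm [-4.2 28.3 78.1] grip 0.249 F [ 0.3 -0.8 -0.9] q [ 0.44  0.34 -0.47  1.76  0.17  1.08 -0.14]
shift cm [-5.19 -3.98  2.84] turn [90.  0. -0.]
```

>>> step_arm --commands '[{"jaw": -0.5,"xyz": [0,0,-1.0],"rotation": [0,0,0]},{"jaw": -0.5,"xyz": [-3,0,-1.0],"rotation": [0,0,0]},{"jaw": -0.5,"xyz": [-5.2,-1,-0.5],"rotation": [0,0,0]},{"jaw": -0.5,"xyz": [-5.2,-4.1,2.8],"rotation": [-90,0,0]},{"jaw": -0.5,"xyz": [-5.2,-4.1,2.8],"rotation": [-90,0,0]},{"jaw": -0.5,"xyz": [-5.2,-4.1,2.8],"rotation": [-90,0,0]},{"jaw": -0.5,"xyz": [-5.2,-4.1,2.8],"rotation": [-90,0,0]},{"jaw": -0.5,"xyz": [-5.2,-4.1,2.8],"rotation": [-90,0,0]},{"jaw": -0.5,"xyz": [-5.2,-4.1,2.8],"rotation": [-90,0,0]},{"jaw": -0.5,"xyz": [-5.2,-4.1,2.8],"rotation": [-90,0,0]},{"jaw": -0.5,"xyz": [-5.2,-4.1,2.8],"rotation": [-90,0,0]},{"jaw": -0.5,"xyz": [-5.2,-4.1,2.8],"rotation": [-90,0,0]},{"jaw": -0.5,"xyz": [-5.2,-4.1,2.8],"rotation": [-90,0,0]},{"jaw": -0.5,"xyz": [-5.2,-4.1,2.8],"rotation": [-90,0,0]},{"jaw": -0.5,"xyz": [-5.2,-4.1,2.8],"rotation": [-90,0,0]},{"jaw": -0.5,"xyz": [-5.2,-4.1,2.8],"rotation": [-90,0,0]},{"jaw": -0.5,"xyz": [-5.2,-4.1,2.8],"rotation": [-90,0,0]}]'

```text
clock: 19.55
eef_pos: [0.5425, -0.0734, 0.1301]
orientation: [0.016, 0.707, -0.016, 0.707]
force: [0.2, 0.2, 0.6]
grip_width: 0.25
```

```bash
python3 -c "
from h import *
status(-44,0,79,'y')
im=env.get_image('scene')
for (c,r),b,k in comps(im,225,205,345,285): print(np.round(c,1),b,(tray(ray('scene',c,.083))[0]*1000).round(1))"
```

```text
t 19.55 tcp tray mm [-45.2   2.4 130.1] grip 0.25 F [0.2 0.2 0.6] q [ 0.67  0.23 -0.65  1.81  0.15  1.16  1.5 ]
shift cm [ 5.11 -0.24  0.12] turn [ 0.2 -0.  -0. ]
[273. 261.] (258, 252, 31, 19) [56.1 74.3 83. ]
[269.5 241. ] (262, 237, 16, 9) [-0.6 -1.2 83. ]
[234.  238.5] (225, 233, 19, 12) [ 55.6 -78.7  83. ]
```

>>> step_arm --commands '[{"jaw": -0.5,"xyz": [3.5,-0.3,0],"rotation": [0,0,0]},{"jaw": -0.5,"xyz": [5.1,-0.3,0],"rotation": [0,0,0]},{"jaw": -0.5,"xyz": [5.1,-0.3,0],"rotation": [0,0,0]},{"jaw": -0.5,"xyz": [5.1,-0.3,0.5],"rotation": [0,0,0]},{"jaw": -0.5,"xyz": [5.1,-0.3,1.1],"rotation": [0,0,0]},{"jaw": -0.5,"xyz": [5.1,-0.3,1.7],"rotation": [0,0,0]},{"jaw": -0.5,"xyz": [5.1,-0.3,2.4],"rotation": [0,0,0]},{"jaw": -0.5,"xyz": [5.1,-0.3,3.1],"rotation": [0,0,0]},{"jaw": -0.5,"xyz": [5.1,-0.25,3.8],"rotation": [0,0,0]},{"jaw": -0.5,"xyz": [5.1,-0.2,4.5],"rotation": [0,0,0]},{"jaw": -0.5,"xyz": [5.1,-0.2,5.2],"rotation": [0,0,0]},{"jaw": -0.5,"xyz": [5.1,-0.2,5.9],"rotation": [0,0,0]},{"jaw": -0.5,"xyz": [5.1,-0.2,6.6],"rotation": [0,0,0]},{"jaw": -0.5,"xyz": [5.1,-0.2,7.3],"rotation": [0,0,0]},{"jaw": -0.5,"xyz": [5.1,-0.2,7.9],"rotation": [0,0,0]},{"jaw": -0.5,"xyz": [5.1,-0.2,8.4],"rotation": [0,0,0]},{"jaw": -0.5,"xyz": [5.1,-0.2,8.8],"rotation": [0,0,0]},{"jaw": -0.5,"xyz": [5.1,-0.2,8.8],"rotation": [0,0,0]},{"jaw": -0.5,"xyz": [5.1,-0.2,8.8],"rotation": [0,0,0]},{"jaw": -0.5,"xyz": [5.1,-0.2,8.8],"rotation": [0,0,0]}]'

```text
clock: 21.27
eef_pos: [0.6302, -0.0808, 0.0791]
orientation: [0.017, 0.707, -0.017, 0.707]
force: [0.5, 0.7, 0.7]
grip_width: 0.25
```

```bash
python3 -c "
from h import *
status(44,0,78,'y')
im=env.get_image('scene')
for (c,r),b,k in comps(im,225,205,345,285): print(np.round(c,1),b,(tray(ray('scene',c,.083))[0]*1000).round(1))"
```

```text
t 21.2667 tcp tray mm [42.7 -0.8 79.1] grip 0.25 F [0.5 0.7 0.7] q [ 0.56  0.46 -0.6   1.63  0.28  1.13  1.41]
shift cm [0.11 0.08 0.13] turn [ 0. -0.  0.]
[273. 261.] (258, 252, 31, 19) [56.1 74.3 83. ]
[233.5 238.5] (225, 233, 18, 12) [ 56.5 -79.7  83. ]
[310.5 224.5] (306, 222, 10, 6) [-135.3   17.8   83. ]
```

A is gone from the bed. I'll lift away, back off and do a final check.

>>> step_arm --commands '[{"jaw": -0.5,"xyz": [-1,0,-1],"rotation": [0,0,0]},{"jaw": -0.5,"xyz": [-5,0,-4],"rotation": [0,0,0]},{"jaw": -0.5,"xyz": [-9,0,-8],"rotation": [0,0,0]},{"jaw": -0.5,"xyz": [-13,-4,-9],"rotation": [0,0,0]},{"jaw": -0.5,"xyz": [-15,-8,-9],"rotation": [0,0,0]},{"jaw": -0.5,"xyz": [-15,-12,-9],"rotation": [0,0,0]},{"jaw": -0.5,"xyz": [-15,-16,-9],"rotation": [0,0,0]},{"jaw": -0.5,"xyz": [-15,-20,-9],"rotation": [0,0,0]},{"jaw": -0.5,"xyz": [-15,-24,-9],"rotation": [0,0,0]},{"jaw": -0.5,"xyz": [-15,-28,-9],"rotation": [0,0,0]},{"jaw": -0.5,"xyz": [-15,-30,-9],"rotation": [0,0,0]},{"jaw": -0.5,"xyz": [-15,-30,-9],"rotation": [0,0,0]},{"jaw": -0.5,"xyz": [-15,-30,-9],"rotation": [0,0,0]}]'

```text
clock: 22.4
eef_pos: [0.5242, -0.3795, 0.2283]
orientation: [0.019, 0.707, -0.019, 0.706]
force: [0.7, 0.9, 0.8]
grip_width: 0.251
```

```bash
python3 -c "
from h import *
status(44,0,78,'y')
a=env.get_image('top');b=env.get_image('scene')
for (c,r),bb,k in comps(a,317,145,438,278): print(np.round(c,1),bb)
f=lambda p:cv2.convertScaleAbs(cv2.resize(p[...,::-1],(400,400),interpolation=2),alpha=1.6)
cv2.imwrite('pics/fin.png',np.hstack([f(a[135:285,305:455]),f(b[185:335,190:340])]))"
```

```text
t 22.4 tcp tray mm [ -48.7 -304.3  228.3] grip 0.251 F [0.7 0.9 0.8] q [ 0.95  0.35 -0.48  1.44  0.16  1.4   1.99]
shift cm [15.02 30.48  9.12] turn [-0.3 -0.1 -0. ]
[349.8 240.8] (344, 235, 12, 12)
[413. 178.] (389, 176, 49, 5)
[350.  172.5] (317, 163, 67, 16)
[333.5 159. ] (328, 152, 12, 15)
```

View pics/fin.png

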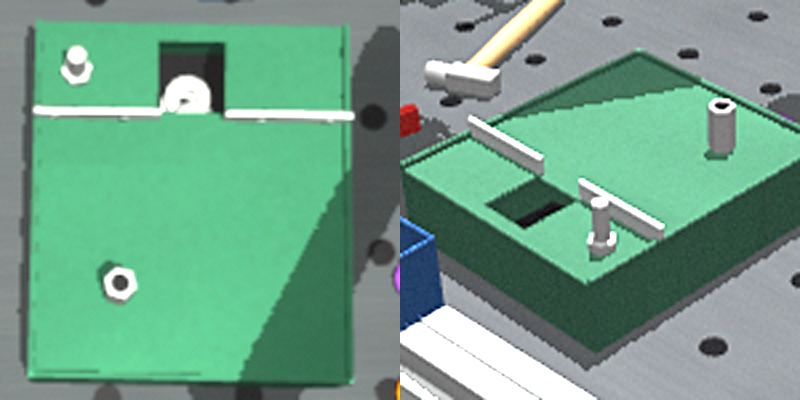

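The bed is empty of washers and they lie stacked below the slot at (187,95) in the left panel, with nothing protruding in the scene view. The nut (349.8,240.8) and bolt (333.5,159.0) are on the same pixels as at the start.

```bash
python3 -c "
from bench import env
print(env.hand_in())"
```

```text
the job is handed in; nothing more can be done
None
```

All three washers went through the gate and down the slot one at a time: right-front first, then right-rear, then left-front. I pushed each one sideways into the middle lane and then forward through the gap with the fingertips, without gripping or lifting any. The job was handed in at about 22.5 s.

- **Last check:** No washers remain on the bed. They can be seen lying in a pile at the bottom of the slot, though I could not count them there. I saw the first two gone from the slot mouth before starting the next.
- **Bystanders:** The nut and bolt are at exactly the same pixels as at the start. The arm is clear of everything. I did not measure the things on the table again, but nothing went near them.
- **One deviation:** At the end of the first push the fingertips rode up onto the washer's back edge, with about 5 N of force. That washer dropped as soon as I lifted the fingers. I stopped the other two pushes slightly shorter, and they went in cleanly.
- **Disagreement:** The scene camera placed things about 4 mm further forward (tray x) than the top camera. I used the top camera's tray frame, which matched the stated fence and gate sizes.

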